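# Sweep desoldered scrap off the rework platform

## Robot

A 6-joint arm with a two-finger parallel gripper is mounted at the origin on the work surface. World frame = base frame: x ahead of the robot, y to its left, z up, the work surface at z = 0. Lengths are in mm, angles in rad, forces in N, time in s.
With the tool pointing down it reaches from about 300 to 775 mm from the base axis. Payload 14.6 kg.
Tool frame: the origin (TCP) lies at the very end of the fingers, on their centre line; the grasp point (between the pads) lies 19 mm behind it; z points along the fingers, y is the line along which they close (so a half turn about z gives the same grasp; the last joint's range is limited). The gripper opens to 94 mm and grips with 3 to 60 N. Pads are 16 mm wide; open, the fingers measure 119 mm over their backs; the gripper's body (75 mm by 177 mm) begins 78 mm behind the grasp point.
Start: joints at [1.121, 0.3, 1.521, -0, 1.321, -0.067], TCP at [205.432, 510.183, 205.446] pointing down, gripper open.
Joint ranges: [-3.03, 3.03], [-0.79, 2.21], [0.23, 2.52], [-1.04, 4.18], [0, 3.07], [-2.55, 2.55]. Speed limits (rad/s): [2.22, 2.22, 2.57, 3.14, 3.14, 3.14].

## Interface

Orientations are given as [roll, pitch, yaw] about the fixed x, y, z axes, in that order (R = Rz(yaw) Ry(pitch) Rx(roll)).
In Python, from cell import manip, eyes, ticket gives the robot as it stands. The module is installed in compiled form; this text tells all that it offers.
- The arm moves only by the tool arm_command, never from a script. Its argument "plan" is a list of rows, each a list of 5 numbers: the opening, from -1 (shut) to 1 (fully open), then the shift along the tool's x, y, z in m, then the turn about the tool's z in rad. In form: [[jaw, dx, dy, dz, roll], ...]. A call has 1 to 20 rows; each row shifts and turns the commanded pose from where the row before left it, along the tool's axes as they then stand; what a row does not reach is not made up. A row lasts 1/8 s, in which the tool goes at most 62.5 mm and 10.7 degrees, less where a joint would pass 70% of its speed; a pose out of reach is approached as far as the arm can. A call is refused whole if a number of a shift passes 0.0625 or a number of a turn 0.188, either way. A call with a gripper value outside its range is refused whole. The fingers move at their own pace and stop on an object; "newtons" is the grip in N (left out, the last holds). Time passes only in rows, so rows that do not move let the fingers close. It gives the time, the measured TCP pose, the force, the opening and the grip force at its end, in the units of the state.
- manip.read_state(): the state, without advancing time (a new reading comes with each control period).
- eyes.camera(name): name is "side" or "top" or "wrist"; returns a dict with "img" (400x640x3 uint8, blue, green, red), "z_map" (400x640 float32, mm along the optical axis (not along the pixel's ray), 0 where there is no reading), "fx", "fy", "cx", "cy" (pixels), "eye" and "orientation" of the camera in the world. Camera axes: x right, y down, z forward; pixel columns grow to the right and rows downward; lengths in mm; the calibration is good to about 2 mm. A picture is of the moment at which its call begins.
- ticket.sign_off(): hands the job in; it is judged then, once.
The state is a dict: "clock": time; "joints": joint angles; "qd": joint speeds; "effort": joint torques, N m; "eef_pos": TCP position; "eef_rot": TCP orientation; "wrist_force": force on the tool from outside, world axes, zero at the start; "moment": the same for the moment, N m; "finger_gap": finger opening in mm; "finger_force": force on a finger pad.
Only numpy, scipy, OpenCV 4.12 (cv2) and the standard library are available. Lean on these libraries where they do the work, as an engineer would, in place of code of your own. Each camera call takes 0.05 s, during which the arm holds its last target. There are 200 camera calls.

## Task

Take the bench brush and, using only the brush and never the gripper on the pieces, sweep the four desoldered scrap pieces (relay, transformer, terminal block, heatsink) off the rework platform into the steel scrap tray that stands against its edge. Do not shift the flux jar, solder spool, bottle or cup, and do not push against the clear fume hood. When all four are in the tray, stand the brush upright on its block on the bench and let go.

Things in the scene. Friction and masses are not known exactly. Their poses are not given: they have to be found in the camera images.
- platform: Fixed white slab 240 (x) x 400 (y) x 40 mm high on the bench, flat top without rims. Origin at the centre of its underside. Its +x points roughly to the robot's left; its -x edge, on the robot's right, is the tray edge, along which the tray stands.
- tray: Fixed open steel tray 100 (x) x 240 (y) x 36 mm high, walls and floor 4 mm, parallel to the platform, its long side 2 mm from the platform's tray edge, rim 4 mm below the platform's top, off-centre by up to 60 mm along that edge. Origin at the centre of its underside. Beside it the edge drops to the bench.
- hood: Fixed clear fume hood over the platform's +x part, parallel to it: box 110 (x) x 170 (y) mm, open below, lower rim 175 mm above the bench, 89 mm tall, walls 4 mm. Origin on the bench under its centre. Duct and 22 mm post behind it: post 125 mm towards +x, base 70 x 120 x 20 mm. Two pieces lie under it, centres 8 to 16 mm inside its tray-side (-x) wall; nothing stands behind them.
- brush: Loose bench brush, about 180 g, stands on its block on the bench to the right of the tray. Rigid block 24 (x) x 44 (y) x 28 mm high, the top 10 mm 2 mm wider; origin at the centre of its underside, z up. From 24 mm above the origin a straight handle, 20 mm wide (y, flat sides), 14 mm thick, 115 mm long, leans 40 degrees from vertical towards the brush's -x.
- brush_grip (a point): Point on the handle's axis 85 mm along it from its foot, at (-55, 0, 89) mm in the brush frame; axes as the brush.
- relay: Desoldered scrap piece, starts lying on the platform; origin at its middle, z axis up at first. Black block 20 x 16 x 16 mm, 20 g.
- transformer: Desoldered scrap piece, starts lying on the platform; origin at its middle, z axis up at first. Small transformer, steel core and copper winding, 22 x 20 x 18 mm, 30 g.
- terminal: Desoldered scrap piece, starts lying on the platform; origin at its middle, z axis up at first. Grey terminal block with three screw heads, 24 x 14 x 14 mm, 15 g.
- heatsink: Desoldered scrap piece, starts lying on the platform; origin at its middle, z axis up at first. Finned aluminium heatsink 20 x 18 x 16 mm, 20 g.
- jar: Flux jar, diameter 34, height 45 mm, loose, stands on the platform on the tray side of the hood, between the lanes of the two pieces under it; origin at the centre of its underside. Leave it alone.
- spool: Solder spool on end, diameter 40, height 42 mm, loose, on the platform at one corner of the tray edge; origin at the centre of its underside. Leave it alone.
- bottle: Small white bottle, diameter 36, height 55 mm, loose, on the platform at the other corner of the tray edge; origin at the centre of its underside. Leave it alone.
- cup: Black cup, diameter 70, height 85 mm, loose, on the bench 100 mm or more from the brush; origin at the centre of its underside. Leave it alone.
There are look-alikes about, which are no part of the job. Of the things shaped like the brush, the wooden one is meant.

How it is judged (in metres and radians):
On the way, in this order (a step that is already met when the one before it is completed fails the run):
1. the brush is held clear of the bench (height (world z) of brush above 0.03 m and contact force between the fingers and brush above 1 N), for 0.2 s.
2. all four pieces lie in the tray (x of relay in the frame of tray between -0.05 and 0.05 m and y of relay in the frame of tray between -0.12 and 0.12 m and z of relay in the frame of tray between 0 and 0.042 m and x of transformer in the frame of tray between -0.05 and 0.05 m and y of transformer in the frame of tray between -0.12 and 0.12 m and z of transformer in the frame of tray between 0 and 0.042 m and x of terminal in the frame of tray between -0.05 and 0.05 m and y of terminal in the frame of tray between -0.12 and 0.12 m and z of terminal in the frame of tray between 0 and 0.042 m and x of heatsink in the frame of tray between -0.05 and 0.05 m and y of heatsink in the frame of tray between -0.12 and 0.12 m and z of heatsink in the frame of tray between 0 and 0.042 m), for 0.2 s.
At the end, for the whole second after the job is handed in: All four pieces lie at rest in the tray: their middles within its outline (100 x 240 mm) and less than 42 mm above its underside. The brush stands released and at rest on its block on the bench itself: its z axis within 0.12 rad of vertical, its underside less than 3 mm above the bench (all of step 2 and linear speed of each of relay, transformer, terminal, heatsink, brush below 0.03 m/s and height (world z) of brush between -0.005 and 0.003 m and angle between brush's own z axis and vertical below 0.12 rad); the robot touches nothing.
It fails at once if the gripper or arm presses on a scrap piece with more than 0.5 N (contact force between any of the fingers, the arm and relay above 0.5 N or contact force between any of the fingers, the arm and transformer above 0.5 N or contact force between any of the fingers, the arm and terminal above 0.5 N or contact force between any of the fingers, the arm and heatsink above 0.5 N).
It fails at once if the jar, spool, bottle or cup is moved more than 15 mm (distance of any of jar, spool, bottle, cup from where it was at the start of the episode above 0.015 m).
It fails at once if anything presses on the fume hood with more than 3 N (contact force between anything else and hood above 3 N).
It also fails if it takes over 67 s, if anything falls off the work surface, if the arm or the gripper's body presses on something with over 40 N, if the wrist force passes 120 N, or if a joint passes its speed limit or range.

## Working session

There is one attempt and no reset: what is moved stays moved. The work goes in short steps, Python scripts to look and compute and a tool call to move; the robot and the scene stay as the last step left them, time stands still between calls to the robot, and variables do not carry over. Pictures are saved under pics/ and viewed, at most 10 in all, crops included, and the job is handed in when it is done.

Besides the shell and the picture viewer there is one more tool, called as name(argument=value, ...) on one line, values as JSON. arm_command: Moves the arm, as the interface text tells. Its arguments: {"type":"object","properties":{"plan":{"type":"array"},"newtons":{"type":"number"}},"required":["plan"]}

```bash
mkdir -p pics && python3 - <<'E'
from cell import manip, eyes
import cv2, numpy as np
print(manip.read_state())
for n in ("top","side"):
    c=eyes.camera(n); cv2.imwrite(f"pics/{n}0.png",c["img"]); np.savez(f"{n}0.npz",**c)
    print(n,{k:v for k,v in c.items() if k not in("img","z_map")})
E
```

```text
{'clock': 0.0, 'joints': array([ 1.12137102e+00,  3.00485815e-01,  1.52158519e+00, -1.76858499e-06,
        1.32067432e+00, -6.65750023e-02]), 'qd': array([ 0.00154158, -0.00028706, -0.00176229, -0.00062521, -0.00157196,
       -0.00112371]), 'effort': array([-2.68998869e-03, -5.31814528e+01, -3.52724004e+01,  7.07170763e-02,
        2.43768393e-02, -1.83145171e-04]), 'eef_pos': array([205.33922534, 509.95275285, 204.87651433]), 'eef_rot': array([-3.14044242e+00, -7.49729502e-05,  2.75874274e+00]), 'wrist_force': array([ 0.62777315,  0.6024254 , -0.32017114]), 'moment': array([0.01193605, 0.00801632, 0.02163557]), 'finger_force': 0.0, 'finger_gap': 94.06710939363617}
top {'fx': 512.0925085535981, 'fy': 512.0925085535981, 'cx': 317.36679560299706, 'cy': 201.41576381712312, 'eye': array([ 397.86496499, -165.76286903, 1240.50530214]), 'orientation': array([-3.02232569,  0.02722273, -1.58208052])}
side {'fx': 402.85846669153443, 'fy': 402.85846669153443, 'cx': 320.9437074407344, 'cy': 200.4243212487275, 'eye': array([1076.25792902,  148.01396042,  737.09444914]), 'orientation': array([-2.38530841, -0.01070681,  2.08730816])}
```

View pics/top0.png

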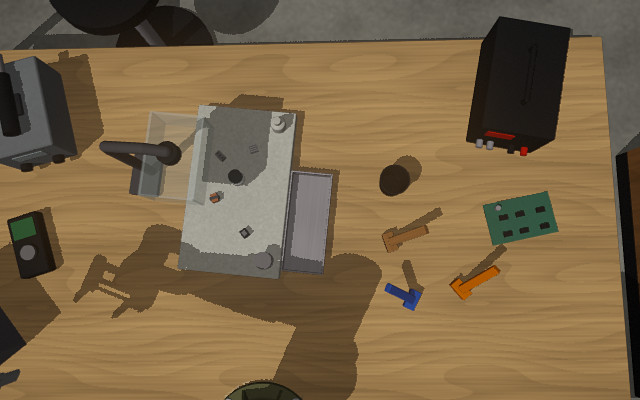

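View pics/side0.png

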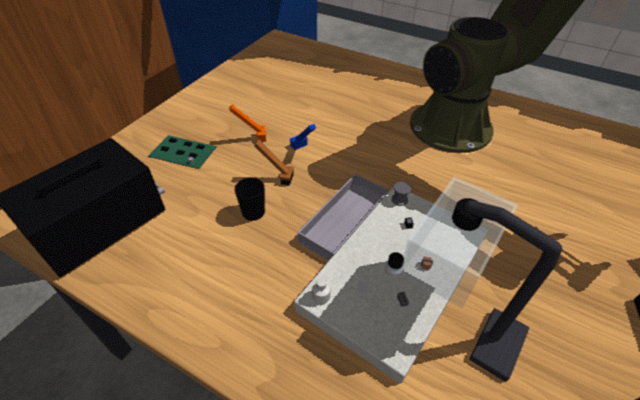

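The top view shows the platform at px (180-300, 105-275), with the tray at its right at (285-332, 172-272). The wooden brush has its block at (390,243) and its handle pointing right. The pieces are at about (221,156), (253,149), (215,197) and (245,232), the jar at (235,177), the bottle at (279,124), the spool at (264,260) and the cup at (395,180). Next I'll measure these.

```bash
cat > h.py <<'E'
import numpy as np, cv2
from scipy.spatial.transform import Rotation as R
def world(c):
    z=c["z_map"].astype(float); v,u=np.mgrid[:400,:640]
    p=np.stack([(u-c["cx"])/c["fx"]*z,(v-c["cy"])/c["fy"]*z,z],-1)
    w=p@R.from_euler("xyz",c["orientation"]).as_matrix().T+c["eye"]
    w[z==0]=np.nan; return w
E
python3 - <<'E'
from h import *
c=dict(np.load("top0.npz")); w=world(c); img=c["img"]; Z=w[...,2]
print("bench z",np.nanmedian(Z[300:330,420:560]))
# platform rect
reg=np.zeros((400,640),bool); reg[90:290,170:310]=1
m=(abs(Z-40)<5)&reg
r=cv2.minAreaRect(w[m][:,:2].astype(np.float32)); print("plat",r,m.sum(),np.median(Z[m]),cv2.boxPoints(r).tolist())
# tall stuff
def blobs(lo,hi,reg,name,minA=8):
    m=((Z>lo)&(Z<hi)&reg).astype(np.uint8)
    n,l,s,ce=cv2.connectedComponentsWithStats(m)
    for i in range(1,n):
        if s[i,4]>=minA:
            q=w[l==i]; rr=cv2.minAreaRect(q[:,:2].astype(np.float32))
            print(name,s[i,4],"px",ce[i].round(0),"xy",np.round(rr[0],1),np.round(rr[1],1),round(rr[2]),"zmax",q[:,2].max().round(1),"zmed",np.median(q[:,2]).round(1))
blobs(47,130,reg,"on-plat")
rt=np.zeros((400,640),bool); rt[160:285,280:345]=1
blobs(28,37.5,rt,"trayrim",30); blobs(1.5,10,rt,"trayfloor",50)
rb=np.zeros((400,640),bool); rb[150:330,365:520]=1
blobs(6,130,rb,"bench")
rh=np.zeros((400,640),bool); rh[90:230,90:220]=1
blobs(150,400,rh,"hood")
# ortho colour crop
big=cv2.resize(img[95:285,135:460],None,fx=2.46,fy=2.46,interpolation=cv2.INTER_CUBIC); cv2.imwrite("pics/crop.png",big)
E
```

```text
bench z -0.7743114829768274
plat ((570.0684204101562, 22.72900390625), (307.05535888671875, 400.47894287109375), 83.9439926147461) 13399 39.038675094739574 [[354.7491760253906, -108.81648254394531], [752.9931640625, -151.06724548339844], [785.3876953125, 154.2744903564453], [387.1436767578125, 196.52525329589844]]
on-plat 203 px [278. 124.] xy [724.2 -43.8] [34.3 33.8] 49 zmax 101.7 zmed 74.3
on-plat 68 px [253. 148.] xy [671.2  17.1] [18.5 19.6] 16 zmax 58.0 zmed 54.2
on-plat 58 px [220. 155.] xy [654.5  95.8] [25.8 11.8] 44 zmax 57.7 zmed 53.1
on-plat 210 px [236. 177.] xy [598.9  53.6] [32.5 32.1] 11 zmax 88.6 zmed 82.4
on-plat 75 px [214. 197.] xy [553.6 107.5] [20.3 21.2] 17 zmax 63.4 zmed 56.4
on-plat 64 px [244. 233.] xy [469.3  36.7] [19.8 16.4] 33 zmax 60.2 zmed 54.9
on-plat 240 px [262. 260.] xy [405.9 -10.2] [38.3 36. ] 89 zmax 85.2 zmed 80.4
trayrim 120 px [305. 174.] xy [ 600.  -112.5] [115.3  31.9] 84 zmax 37.4 zmed 34.0
trayrim 79 px [328. 207.] xy [ 530.5 -160.7] [  3.9 117.1] 84 zmax 37.4 zmed 34.2
trayrim 110 px [286. 202.] xy [540.6 -56.2] [22.4 90.1] 83 zmax 37.4 
[... 340 characters left out ...]
6 px [395. 179.] xy [ 585.  -312.2] [66.5 67.6] 87 zmax 89.8 zmed 61.4
bench 29 px [497. 208.] xy [ 522.8 -565.9] [16.6 10. ] 89 zmax 19.5 zmed 15.3
bench 19 px [517. 214.] xy [ 507.6 -610.5] [11.7 12.1] 88 zmax 13.3 zmed 8.0
bench 41 px [503. 217.] xy [ 499.7 -578.8] [21.3 14.4] 89 zmax 14.5 zmed 7.9
bench 531 px [402. 237.] xy [ 456.4 -335.3] [45.3 91.1] 18 zmax 117.7 zmed 56.6
bench 45 px [508. 234.] xy [ 461.3 -586.3] [22.  14.3] 89 zmax 14.1 zmed 8.2
bench 611 px [473. 282.] xy [ 355.6 -490.6] [47.2 91.5] 41 zmax 117.9 zmed 56.5
bench 447 px [404. 295.] xy [ 325.4 -325. ] [94.4 44.6] 63 zmax 115.7 zmed 50.8
hood 6633 px [170. 157.] xy [615.7 182.2] [185.2 170.8] 83 zmax 316.6 zmed 262.8
```

View pics/crop.png

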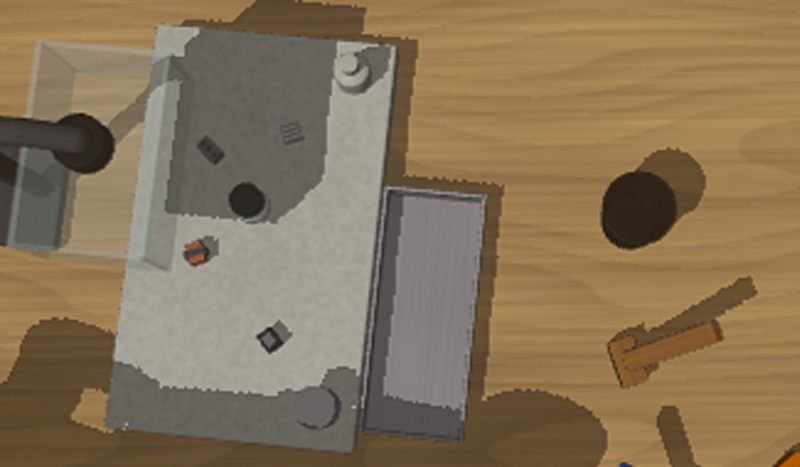

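The crop shows the brush block at crop px (628,362), with the handle going to (720,330). The heatsink is at (291,132), the terminal at (210,150), the transformer at (197,252) and the relay at (272,338). Now I'll fit the hood and the brush precisely, in the platform frame.

```bash
cat >> h.py <<'E'
ex=np.array([0.1055,0.9944]); ey=np.array([-0.9944,0.1055])
def ab(p): p=np.asarray(p)[...,:2]; return np.stack([p@ex,p@ey],-1)
E
python3 - <<'E'
from h import *
c=dict(np.load("top0.npz")); w=world(c); Z=w[...,2]
reg=np.zeros((400,640),bool); reg[90:230,120:220]=1
m=reg&(Z>256)&(Z<272)
q=w[m]; print("hood top z",np.median(q[:,2]),m.sum()); AB=ab(q); print("ab pct",np.percentile(AB,[0.5,2,50,98,99.5],axis=0).round(1).tolist()); print(cv2.minAreaRect(q[:,:2].astype(np.float32)))
m=reg&(Z>60)&(Z<250); AB=ab(w[m]);print("hood sides", m.sum(), np.percentile(AB,[1,5,50,95,99],axis=0).round(1).tolist())
# edges of platform white, a-range on rows
m=np.zeros((400,640),bool); m[105:275,175:300]=1; m&=abs(Z-39)<1.5
AB=ab(w[m]); print("plat ab",np.percentile(AB,[.1,.5,1,99,99.5,99.9],axis=0).round(1).tolist())
# brush
reg=np.zeros((400,640),bool); reg[205:260,375:445]=1
m=reg&(Z>5); q=w[m]
h=q[q[:,2]>42]; cm=h.mean(0); d=np.linalg.svd(h-cm)[2][0]; d*=np.sign(d[2]); print("handle dir",d,"lean",np.degrees(np.arccos(d[2])),"yaw(-x dir)",np.degrees(np.arctan2(d[1],d[0])))
for z in (40,60,80,100):
    s=q[abs(q[:,2]-z)<4]; print(z,s.mean(0).round(1))
b=q[(q[:,2]>22)&(q[:,2]<31)]; print("block top",len(b),cv2.minAreaRect(b[:,:2].astype(np.float32)),q[:,2].max())
t=q[q[:,2]>100]; print("tip",t.mean(0), t[:,:2].min(0),t[:,:2].max(0))
for mm in (0,):
    c2=dict(np.load("side0.npz")); w2=world(c2); Z2=w2[...,2]
    mk=(np.hypot(w2[...,0]-456,w2[...,1]+335)<75)&(Z2>5)
    q2=w2[mk]; h=q2[q2[:,2]>42]; cm=h.mean(0); d=np.linalg.svd(h-cm,full_matrices=False)[2][0]; d*=np.sign(d[2]); print("side:",len(q2),d,np.degrees(np.arctan2(d[1],d[0])))
    for z in (40,60,80,100):
        s=q2[abs(q2[:,2]-z)<4]; print(z,s.mean(0).round(1))
    b=q2[(q2[:,2]>20)&(q2[:,2]<31)]; print("block",cv2.minAreaRect(b[:,:2].astype(np.float32)))
E
```

```text
hood top z 262.8882505545947 4221
ab pct [[154.4, -677.1], [155.3, -674.7], [203.9, -583.1], [262.6, -510.1], [264.4, -508.1]]
((611.6697387695312, 146.06423950195312), (112.08728790283203, 170.77684020996094), 83.67094421386719)
hood sides 1220 [[153.6, -674.9], [154.0, -663.9], [155.3, -584.7], [328.1, -507.8], [333.3, -507.5]]
plat ab [[-12.8, -763.4], [-4.5, -761.8], [-2.7, -760.1], [231.2, -369.9], [233.6, -367.6], [235.9, -366.1]]
handle dir [ 0.21037698 -0.62971811  0.74779451] lean 41.60030876058249 yaw(-x dir) -71.52649549650607
40 [ 447.6 -309.9   40.3]
60 [ 453.7 -325.2   59.9]
80 [ 458.2 -342.    80.4]
100 [ 462.8 -357.3   99.8]
block top 155 ((446.1175537109375, -304.2980041503906), (45.1912956237793, 26.077730178833008), 17.69837760925293) 117.70448285072689
tip [ 467.02123833 -366.84546534  108.96818193] [ 456.4495714  -379.67527783] [ 478.02530392 -353.88308381]
side: 527 [ 0.20521719 -0.61301054  0.76295739] -71.4910290948918
40 [ 453.  -311.6   39.9]
60 [ 458.9 -327.    60.1]
80 [ 462.7 -343.    79.9]
100 [ 469.3 -358.6  100.2]
block ((447.72991943359375, -305.14410400390625), (46.11709213256836, 27.03212547302246), 18.489757537841797)
```

arm_command(plan=[[0, 0, 0, 0, 0.174], [0, 0, 0, 0, 0.174], [0, 0, 0, 0, 0.174], [0, 0, 0, 0, 0.174], [0, 0, 0, 0, 0.174], [0, -0.055, -0.001, 0, 0], [0, -0.055, -0.001, 0, 0], [0, -0.055, -0.001, 0, 0], [0, -0.055, -0.002, 0, 0], [0, -0.055, -0.002, 0, 0], [0, -0.055, -0.002, 0, 0], [0, -0.055, -0.002, 0, 0], [0, -0.055, -0.002, 0, 0], [0, -0.055, -0.002, 0, 0], [0, -0.055, -0.002, 0, 0], [0, -0.055, -0.002, 0, 0], [0, -0.055, -0.002, 0, 0], [0, -0.055, -0.002, 0, 0], [0, -0.055, -0.001, 0, 0], [0, -0.055, -0.001, 0, 0]], newtons=50)

```text
clock: 2.6
eef_pos: [439.8, -283.1, 205.2]
eef_rot: [-3.141, -0.0, 1.888]
wrist_force: [-0.2, -0.1, 0.3]
finger_gap: 46.7
finger_force: 0.0
```

arm_command(plan=[[0, -0.043, 0, 0, 0], [0, -0.043, 0, 0, 0], [0, 0, 0, 0.04, 0], [0, 0, 0, 0.03, 0], [0, 0, 0, 0.025, 0], [0, 0, 0, 0.02, 0], [0, 0, 0, 0.01, 0], [0, 0, 0, 0, 0]])

```text
clock: 3.6
eef_pos: [466.4, -362.8, 80.1]
eef_rot: [-3.141, -0.001, 1.889]
wrist_force: [0.4, 0.4, 0.3]
finger_gap: 46.9
finger_force: 0.0
```

```bash
python3 - <<'E'
from cell import manip, eyes
from h import *
print(manip.read_state()["eef_pos"])
c=eyes.camera("wrist"); s=eyes.camera("side")
cv2.imwrite("pics/w1.png",np.hstack([cv2.resize(c["img"],(400,250)),s["img"][60:310,150:550]]))
E
```

```text
[ 466.3707549  -362.80759292   80.07486666]
```

View pics/w1.png

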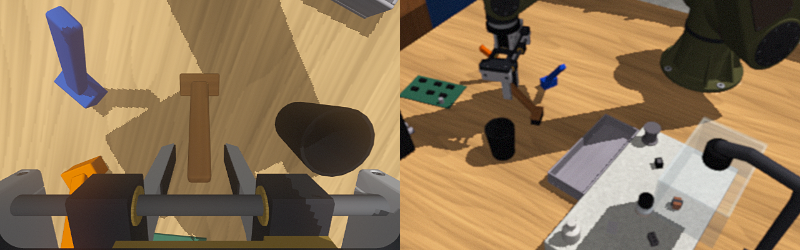

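In the wrist half of the picture, the fingers at (160,175) and (237,175) straddle the wooden handle, and its end is at (200,180). I'll close and lift.

arm_command(plan=[[-1, 0, 0, 0, 0], [-1, 0, 0, 0, 0], [-1, 0, 0, 0, 0], [-1, 0, 0, 0, 0], [-1, 0, 0, 0, 0], [-1, 0, 0, 0, 0]], newtons=55)

```text
clock: 4.45
eef_pos: [466.6, -363.1, 80.6]
eef_rot: [3.141, 0.0, 1.889]
wrist_force: [-0.7, -0.6, 2.0]
finger_gap: 19.6
finger_force: 55.0
```

```bash
cat >> h.py <<'E'
P0=83.94; G=61.9; Z0=80.4
def go(*targets, st=None):
    """targets: (a,b,lift,theta_deg) of the brush; prints turn, then tool-frame shift (mm)"""
    from cell import manip
    s=st or manip.read_state(); p=np.array(s["eef_pos"]); yaw=s["eef_rot"][2]
    for a,b,l,t in targets:
        ny=np.radians(P0+t); turn=-((ny-yaw+np.pi)%(2*np.pi)-np.pi)
        xy=a*ex+b*ey-G*np.array([np.cos(ny),np.sin(ny)])
        q=np.array([*xy,Z0+l]); d=q-p
        tx=np.array([np.cos(ny),np.sin(ny)]); ty=np.array([np.sin(ny),-np.cos(ny)])
        print((a,b,l,t),"turn %.3f"%turn,"shift",np.round([d[:2]@tx,d[:2]@ty,-d[2]],1),"tcp",q.round(0))
        p=q; yaw=ny
def now():
    from cell import manip
    s=manip.read_state(); y=s["eef_rot"][2]; p=s["eef_pos"]
    br=p[:2]+G*np.array([np.cos(y),np.sin(y)]); print("brush ab",ab(br).round(1),"lift",round(p[2]-Z0,1),"th",round(np.degrees(y)-P0,1),"t",round(s["clock"],2))
E
python3 -c "
from h import *
now(); go((-0,-330,120,0)) if 0 else None
import numpy as np
from cell import manip
s=manip.read_state(); p=s['eef_pos'].copy(); p[2]+=120
go((118,-463,120,0),(118,-463,43,0),(-10,-463,43,0),(-10,-463,120,0),(60,-583,120,0),(60,-583,105,0),(168,-583,105,0),(168,-583,43,0),st=dict(eef_pos=p,eef_rot=s['eef_rot']))"
```

```text
brush ab [-255.4 -476.8] lift 0.2 th 24.3 t 4.45
(118, -463, 120, 0) turn 0.424 shift [ 3.679e+02 -3.930e+01  2.000e-01] tcp [466.   7. 200.]
(118, -463, 43, 0) turn -0.000 shift [ 0.  0. 77.] tcp [466.   7. 123.]
(-10, -463, 43, 0) turn -0.000 shift [-128.    0.   -0.] tcp [ 453. -120.  123.]
(-10, -463, 120, 0) turn -0.000 shift [  0.   0. -77.] tcp [ 453. -120.  200.]
(60, -583, 120, 0) turn -0.000 shift [ 70. 120.  -0.] tcp [580. -63. 200.]
(60, -583, 105, 0) turn -0.000 shift [ 0.  0. 15.] tcp [580. -63. 185.]
(168, -583, 105, 0) turn -0.000 shift [108.  -0.  -0.] tcp [591.  44. 185.]
(168, -583, 43, 0) turn -0.000 shift [ 0.  0. 62.] tcp [591.  44. 123.]
```

arm_command(plan=[[-1, 0, 0, -0.02, 0], [-1, 0, 0, -0.03, 0], [-1, 0, 0, -0.04, 0], [-1, 0, 0, -0.03, 0], [-1, 0, 0, 0, 0], [-1, 0, 0, 0, 0]])

```text
clock: 5.2
eef_pos: [466.1, -362.6, 198.8]
eef_rot: [-3.14, -0.002, 1.889]
wrist_force: [-0.3, -0.9, -1.5]
finger_gap: 19.5
finger_force: 55.0
```

arm_command(plan=[[-1, 0, 0, 0, 0.141], [-1, 0, 0, 0, 0.141], [-1, 0, 0, 0, 0.142], [-1, 0.03, -0.004, 0, 0], [-1, 0.05, -0.005, 0, 0], [-1, 0.05, -0.005, 0, 0], [-1, 0.05, -0.005, 0, 0], [-1, 0.05, -0.005, 0, 0], [-1, 0.05, -0.005, 0, 0], [-1, 0.05, -0.005, 0, 0], [-1, 0.038, -0.005, 0, 0], [-1, 0, 0, 0.03, 0], [-1, 0, 0, 0.03, 0], [-1, 0, 0, 0, 0]])

```text
clock: 6.95
eef_pos: [465.0, 7.3, 137.8]
eef_rot: [-3.136, 0.0, 1.465]
wrist_force: [0.5, -0.1, -1.4]
finger_gap: 19.4
finger_force: 55.0
```

```bash
python3 - <<'E'
from cell import eyes
from h import *
now()
for n in("top","side"):
    c=eyes.camera(n); w=world(c); hsv=cv2.cvtColor(c["img"],cv2.COLOR_BGR2HSV)
    cv2.imwrite(f"pics/{n}2.png",c["img"]); A=ab(w)
    m=(abs(A[...,0]-100)<60)&(abs(A[...,1]+463)<40)&(w[...,2]>65)&(w[...,2]<140)&(hsv[...,1]>90)
    q=w[m]; Q=A[m]; print(n,m.sum())
    for z in range(60,140,8):
        k=abs(q[:,2]-z)<4
        if k.sum()>3: print(z,k.sum(),Q[k].min(0).round(1),Q[k].max(0).round(1))
s=c["img"][100:350,250:550]; cv2.imwrite("pics/s2.png",cv2.resize(s,(720,600),interpolation=cv2.INTER_CUBIC))
E
```

```text
brush ab [ 118.2 -461.6] lift 57.4 th -0.0 t 6.95
top 0
side 251
84 20 [ 106.6 -486.2] [ 113.5 -439.6]
92 18 [ 107.2 -485.6] [ 115.4 -453.5]
100 36 [ 101.1 -474.4] [ 116.1 -453.3]
108 37 [  91.6 -473.1] [ 109.4 -454.7]
116 41 [  86.2 -473.2] [ 103.5 -454.2]
124 37 [  83.1 -473.4] [  95.3 -453.4]
132 44 [  71.  -474.8] [  89.  -455.2]
```

View pics/s2.png

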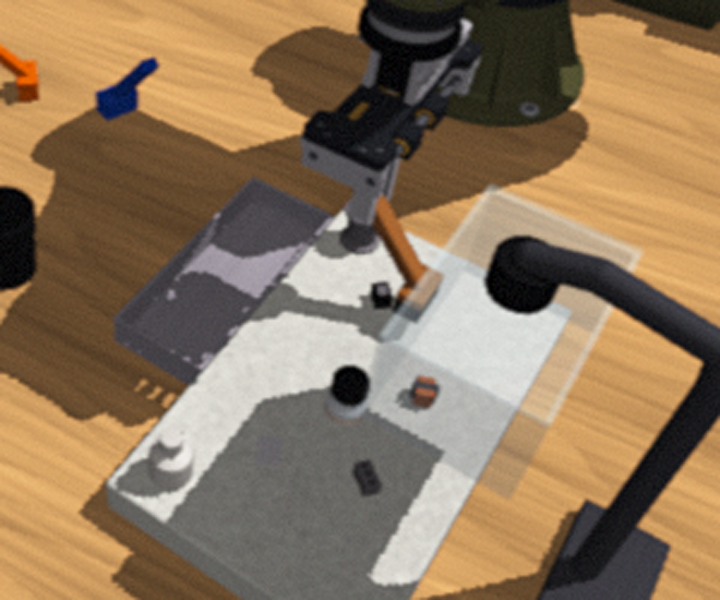

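The crop shows the brush held upright beside the relay at (380,293), with the block at (420,295). The transformer (425,390), the terminal (367,478) and the jar haven't moved. I'll sweep the relay.

arm_command(plan=[[-1, 0, 0.001, 0.014, 0], [-1, 0, 0, 0, 0], [-1, -0.01, 0, 0, 0], [-1, -0.012, 0, 0, 0], [-1, -0.012, 0, 0, 0], [-1, -0.012, 0, 0, 0], [-1, -0.012, 0, 0, 0], [-1, -0.012, 0, 0, 0], [-1, -0.012, 0, 0, 0], [-1, -0.012, 0, 0, 0], [-1, -0.012, 0, 0, 0], [-1, -0.012, 0, 0, 0], [-1, -0.014, 0, 0, 0], [-1, -0.014, 0, 0, 0], [-1, 0, 0, 0, 0], [-1, 0, 0, -0.04, 0], [-1, 0, 0, -0.037, 0], [-1, 0, 0, 0, 0]])

```text
clock: 9.3
eef_pos: [453.2, -138.3, 205.8]
eef_rot: [3.137, 0.001, 1.465]
wrist_force: [-0.4, -0.1, -3.0]
finger_gap: 19.7
finger_force: 55.0
```

```bash
cat >> h.py <<'E'
def scan(tag):
    from cell import eyes
    c=eyes.camera("top"); w=world(c); A=ab(w); Z=w[...,2]; cv2.imwrite(f"pics/{tag}.png",c["img"])
    for nm,reg in (("plat",(A[...,0]>2)&(A[...,0]<240)&(A[...,1]>-764)&(A[...,1]<-368)&(Z>46)&(Z<130)),("tray",(A[...,0]<-11)&(A[...,0]>-99)&(A[...,1]>-618)&(A[...,1]<-391)&(Z>9)&(Z<45))):
        n,l,s,ce=cv2.connectedComponentsWithStats(reg.astype(np.uint8))
        for i in range(1,n):
            if s[i,4]>=12:
                r=cv2.minAreaRect(A[l==i].astype(np.float32)); print(nm,s[i,4],"px",ce[i].round(),"ab",np.round(r[0],1),np.round(r[1],1),round(r[2]),"zmax",Z[l==i].max().round(0))
E
python3 -c "
from h import *
now(); scan('t3'); go((60,-583,120,0),(60,-583,105,0),(169,-583,105,0),(169,-583,43,0),(169,-502,43,0))"
```

```text
brush ab [ -27.8 -465.3] lift 125.4 th -0.0 t 9.3
plat 209 px [278. 124.] ab [  32.7 -724.3] [33.7 34.5] 54 zmax 101.0
plat 69 px [253. 148.] ab [  87.5 -664.6] [19.6 19.4] 24 zmax 62.0
plat 61 px [220. 155.] ab [ 164.7 -641.1] [11.8 26.6] 51 zmax 58.0
plat 209 px [236. 177.] ab [ 116.4 -590.2] [31.7 32.3] 14 zmax 90.0
plat 75 px [214. 197.] ab [ 166. -539.] [21.9 20.3] 21 zmax 65.0
(60, -583, 120, 0) turn -0.000 shift [ 87.6 118.4   3.5] tcp [580. -63. 200.]
(60, -583, 105, 0) turn -0.000 shift [ 0.  0. 15.] tcp [580. -63. 185.]
(169, -583, 105, 0) turn -0.000 shift [109.  -0.  -0.] tcp [591.  45. 185.]
(169, -583, 43, 0) turn -0.000 shift [ 0.  0. 62.] tcp [591.  45. 123.]
(169, -502, 43, 0) turn -0.000 shift [ -0. -81.  -0.] tcp [510.  54. 123.]
```

arm_command(plan=[[-1, 0.029, 0.039, 0, 0], [-1, 0.029, 0.039, 0, 0], [-1, 0.03, 0.04, 0, 0], [-1, 0, 0, 0.015, 0], [-1, 0, 0, 0.003, 0], [-1, 0, 0, 0, 0]])

```text
clock: 10.1
eef_pos: [578.1, -63.7, 185.0]
eef_rot: [-3.14, 0.0, 1.464]
wrist_force: [0.4, -0.7, -1.3]
finger_gap: 19.6
finger_force: 55.0
```

```bash
python3 -c "
from h import *
now(); scan('t4'); go((169,-583,102,0),(169,-583,43,0),(169,-502,43,0))"
```

```text
brush ab [  59.6 -581.6] lift 104.6 th -0.1 t 10.1
plat 34 px [218. 154.] ab [ 167.3 -643.3] [11.8 17.8] 51 zmax 57.0
plat 73 px [240. 177.] ab [ 105.1 -590.8] [27.1 11.9] 82 zmax 90.0
plat 15 px [210. 197.] ab [ 174.1 -539. ] [ 4.5 14.2] 3 zmax 59.0
tray 59 px [291. 241.] ab [ -22.3 -455.4] [14.5 19.2] 5 zmax 24.0
(169, -583, 102, 0) turn -0.001 shift [109.4   1.1   3.2] tcp [591.  45. 182.]
(169, -583, 43, 0) turn -0.000 shift [ 0.  0. 59.] tcp [591.  45. 123.]
(169, -502, 43, 0) turn -0.000 shift [ -0. -81.  -0.] tcp [510.  54. 123.]
```

arm_command(plan=[[-1, 0.027, 0.001, 0.003, 0], [-1, 0.03, 0, 0, 0], [-1, 0.03, 0, 0, 0], [-1, 0.022, 0, 0, 0], [-1, 0, 0, 0.02, 0], [-1, 0, 0, 0.02, 0], [-1, 0, 0, 0.019, 0], [-1, 0, 0, 0, 0], [-1, 0, -0.008, 0, 0], [-1, 0, -0.01, 0, 0], [-1, 0, -0.01, 0, 0], [-1, 0, -0.01, 0, 0], [-1, 0, -0.01, 0, 0], [-1, 0, -0.01, 0, 0], [-1, 0, -0.01, 0, 0], [-1, 0, -0.01, 0, 0], [-1, 0, -0.008, 0, 0], [-1, 0, 0, 0, 0]])

```text
clock: 12.4
eef_pos: [505.5, 54.3, 123.5]
eef_rot: [3.142, -0.0, 1.465]
wrist_force: [-0.1, 0.3, -1.4]
finger_gap: 19.5
finger_force: 55.0
```

```bash
python3 - <<'E'
from h import *
from cell import eyes
now(); scan('t5')
c=eyes.camera("side"); s=c["img"][100:350,250:550]; cv2.imwrite("pics/s5.png",np.hstack([cv2.resize(s,(480,400)),cv2.imread("pics/t5.png")[90:290,170:330].repeat(2,0).repeat(2,1)]))
E
```

```text
brush ab [ 169.2 -497. ] lift 43.1 th -0.0 t 12.4
plat 207 px [278. 124.] ab [  32.5 -724.7] [34.3 33.1] 41 zmax 97.0
plat 71 px [253. 148.] ab [  87.4 -665. ] [19.5 18.2] 22 zmax 62.0
plat 62 px [220. 156.] ab [ 164.2 -640.7] [11.8 25.1] 50 zmax 59.0
plat 54 px [241. 180.] ab [ 105.  -586.2] [28.7  8.1] 71 zmax 86.0
plat 243 px [262. 260.] ab [  32.4 -404.7] [39.  35.9] 5 zmax 87.0
tray 61 px [291. 241.] ab [ -23.1 -455.7] [16.3 19.5] 3 zmax 25.0
```

View pics/s5.png

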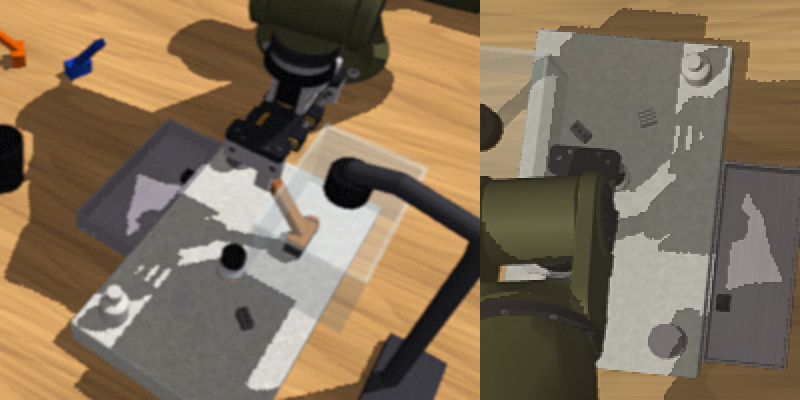

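arm_command(plan=[[-1, 0, 0.004, 0, 0], [-1, 0, 0, -0.03, 0], [-1, 0, 0, -0.03, 0], [-1, 0, -0.03, 0, 0], [-1, 0, -0.035, 0, 0], [-1, 0, -0.035, 0, 0], [-1, 0, 0, 0, 0.1745], [-1, 0, 0, 0, 0.1745], [-1, 0, 0, 0, 0.1745], [-1, 0, 0, 0, 0.1745], [-1, 0, 0, 0, 0.1745], [-1, 0, 0, 0, 0.1745], [-1, 0, 0, 0, 0.1745], [-1, 0, 0, 0, 0.1745], [-1, 0, 0, 0, 0.1745], [-1, 0, 0, 0, 0]])

```text
clock: 14.5
eef_pos: [410.7, 64.4, 183.5]
eef_rot: [-3.142, 0.0, -0.105]
wrist_force: [-0.1, -0.6, -1.5]
finger_gap: 19.7
finger_force: 55.0
```

```bash
python3 - <<'E'
from h import *
from cell import eyes,manip
now(); scan('t6'); print(manip.read_state()["joints"].round(2))
c=eyes.camera("side"); w=world(c);A=ab(w);Z=w[...,2]
m=(A[...,0]>130)&(A[...,0]<210)&(A[...,1]>-520)&(A[...,1]<-420)&(Z>45)&(Z<64)
n,l,s,ce=cv2.connectedComponentsWithStats(m.astype(np.uint8))
for i in range(1,n):
    if s[i,4]>10: print(s[i,4],ce[i].round(),A[l==i].min(0).round(1),A[l==i].max(0).round(1))
E
```

```text
brush ab [ 107.4 -463.5] lift 103.1 th -89.9 t 14.5
plat 210 px [278. 124.] ab [  32.8 -725. ] [33.7 33.8] 40 zmax 98.0
plat 70 px [253. 148.] ab [  87.7 -665.1] [19.2 20.5] 21 zmax 61.0
plat 58 px [220. 155.] ab [ 164.4 -640.8] [11.8 24.6] 51 zmax 58.0
plat 212 px [236. 177.] ab [ 116.1 -589.9] [32.6 31.6] 83 zmax 89.0
plat 30 px [208. 227.] ab [ 172.5 -469.1] [19.9  9.8] 23 zmax 61.0
plat 30 px [221. 229.] ab [ 123.5 -462.6] [ 8.8 23.9] 7 zmax 130.0
plat 94 px [235. 229.] ab [  99.6 -463.5] [31.6 26.2] 4 zmax 130.0
plat 245 px [263. 260.] ab [  32.8 -404.7] [38.6 36. ] 6 zmax 87.0
tray 60 px [291. 241.] ab [ -23.3 -455.6] [16.7 19.2] 6 zmax 25.0
[0.07 0.02 1.9  0.   1.22 1.74]
```

arm_command(plan=[[-1, 0.001, -0.033, 0, 0], [-1, 0.001, -0.034, 0, 0], [-1, 0, -0.034, 0, 0], [-1, 0, 0, 0.03, 0], [-1, 0, 0, 0.03, 0], [-1, 0, 0.01, 0, 0], [-1, 0.001, 0.014, 0, 0], [-1, 0.001, 0.014, 0, 0], [-1, 0.002, 0.014, 0, 0], [-1, 0.001, 0.014, 0, 0], [-1, 0.002, 0.014, 0, 0], [-1, 0.001, 0.014, 0, 0], [-1, 0.002, 0.014, 0, 0], [-1, 0.001, 0.014, 0, 0], [-1, 0.002, 0.014, 0, 0], [-1, 0.001, 0.014, 0, 0], [-1, 0.002, 0.014, 0, 0], [-1, 0.001, 0.014, 0, 0], [-1, 0.002, 0.014, 0, 0], [-1, 0.001, 0.014, 0, 0]])

```text
clock: 17.1
eef_pos: [421.2, -43.3, 123.5]
eef_rot: [3.142, -0.0, -0.106]
wrist_force: [0.5, 0.5, -1.6]
finger_gap: 19.8
finger_force: 55.0
```

```bash
python3 - <<'E'
from h import *
now(); scan('t7')
E
```

```text
brush ab [   1.3 -485.4] lift 43.1 th -90.0 t 17.1
plat 209 px [278. 124.] ab [  32.9 -725.1] [33.9 33.9] 46 zmax 99.0
plat 69 px [253. 148.] ab [  87.7 -665.2] [19.7 18.1] 21 zmax 59.0
plat 61 px [220. 155.] ab [ 163.9 -640.5] [11.8 25.5] 51 zmax 56.0
plat 212 px [236. 177.] ab [ 116.4 -589.6] [31.8 32.6] 11 zmax 88.0
plat 92 px [275. 225.] ab [  13.3 -486.2] [23.8 21.6] 88 zmax 90.0
tray 69 px [300. 231.] ab [ -41.5 -481. ] [19.1 19.3] 3 zmax 28.0
```

```bash
python3 - <<'E'
from h import *
go((1.3,-485.4,121,-90),(112,-682,121,-35),(112,-682,43,-35),(-5,-600,43,-35),(-5,-600,103,-35),(60,-683,60,0),(169,-683,43,0),(169,-500,43,0))
E
```

```text
(1.3, -485.4, 121, -90) turn -0.000 shift [ -0.1  -1.  -77.9] tcp [421. -43. 201.]
(112, -682, 121, -35) turn -0.960 shift [177.1 148.2  -0. ] tcp [649.  -7. 201.]
(112, -682, 43, -35) turn -0.000 shift [ 0.  0. 78.] tcp [649.  -7. 123.]
(-5, -600, 43, -35) turn -0.000 shift [-1.429e+02 -1.000e-01 -0.000e+00] tcp [ 555. -115.  123.]
(-5, -600, 103, -35) turn -0.000 shift [  0.   0. -60.] tcp [ 555. -115.  183.]
(60, -683, 60, 0) turn -0.611 shift [ 53.8 118.5  43. ] tcp [679. -74. 140.]
(169, -683, 43, 0) turn -0.000 shift [109.  -0.  17.] tcp [690.  34. 123.]
(169, -500, 43, 0) turn -0.000 shift [  -0. -183.   -0.] tcp [508.  54. 123.]
```

arm_command(plan=[[-1, 0, 0, -0.038, 0], [-1, 0, 0, -0.04, 0], [-1, 0, 0, 0, -0.16], [-1, 0, 0, 0, -0.16], [-1, 0, 0, 0, -0.16], [-1, 0, 0, 0, -0.16], [-1, 0, 0, 0, -0.16], [-1, 0, 0, 0, -0.16], [-1, 0.035, 0.03, 0, 0], [-1, 0.036, 0.03, 0, 0], [-1, 0.036, 0.03, 0, 0], [-1, 0.035, 0.03, 0, 0], [-1, 0.035, 0.028, 0, 0], [-1, 0, 0, 0, 0]])

```text
clock: 18.9
eef_pos: [650.4, -5.7, 199.3]
eef_rot: [-3.14, 0.001, 0.855]
wrist_force: [-0.7, 0.4, -2.0]
finger_gap: 19.5
finger_force: 55.0
```

```bash
python3 - <<'E'
from h import *
now(); scan('t8'); go((112,-682,43,-35),(-5,-600,43,-35))
E
```

```text
brush ab [ 113.6 -682.8] lift 118.9 th -34.9 t 18.9
plat 209 px [278. 124.] ab [  32.6 -725.4] [34.9 34.2] 74 zmax 98.0
plat 224 px [263. 260.] ab [  30.5 -404.9] [34.2 36. ] 5 zmax 88.0
tray 68 px [300. 231.] ab [ -41.4 -481. ] [19.3 19.7] 7 zmax 28.0
tray 62 px [291. 241.] ab [ -23.1 -455.6] [16.7 19.5] 4 zmax 27.0
(112, -682, 43, -35) turn 0.001 shift [-0.9  0.9 76.6] tcp [649.  -7. 123.]
(-5, -600, 43, -35) turn -0.000 shift [-1.429e+02 -1.000e-01 -0.000e+00] tcp [ 555. -115.  123.]
```

arm_command(plan=[[-1, 0, 0.001, 0.03, 0], [-1, 0, 0, 0.03, 0], [-1, 0, 0, 0.016, 0], [-1, 0, 0, 0, 0], [-1, -0.01, 0, 0, 0], [-1, -0.012, 0, 0, 0], [-1, -0.012, 0, 0, 0], [-1, -0.012, 0, 0, 0], [-1, -0.012, 0, 0, 0], [-1, -0.012, 0, 0, 0], [-1, -0.012, 0, 0, 0], [-1, -0.012, 0, 0, 0], [-1, -0.012, 0, 0, 0], [-1, -0.012, 0, 0, 0], [-1, -0.012, 0, 0, 0], [-1, -0.012, 0, 0, 0], [-1, -0.012, 0, 0, 0], [-1, 0, 0, 0, 0], [-1, 0, 0, -0.04, 0], [-1, 0, 0, -0.02, 0]])

```text
clock: 21.45
eef_pos: [549.3, -122.8, 187.3]
eef_rot: [3.14, -0.001, 0.854]
wrist_force: [0.3, -0.1, -1.5]
finger_gap: 19.7
finger_force: 55.0
```

```bash
python3 - <<'E'
from h import *
now(); scan('t9'); go((75,-685,103,0),(75,-685,60,0),(169,-685,43,0),(169,-502,43,0))
E
```

```text
brush ab [ -13.4 -594.7] lift 106.9 th -35.0 t 21.45
plat 206 px [278. 124.] ab [  32.5 -724.8] [33.7 33.6] 63 zmax 99.0
plat 60 px [220. 155.] ab [ 163.3 -642.1] [15.1 24.6] 51 zmax 58.0
plat 213 px [236. 177.] ab [ 116.  -589.7] [32.8 33.2] 89 zmax 91.0
(75, -685, 103, 0) turn -0.610 shift [ 77.3 125.1   6.1] tcp [683. -59. 183.]
(75, -685, 60, 0) turn -0.000 shift [ 0.  0. 43.] tcp [683. -59. 140.]
(169, -685, 43, 0) turn -0.000 shift [94. -0. 17.] tcp [692.  34. 123.]
(169, -502, 43, 0) turn -0.000 shift [  -0. -183.   -0.] tcp [510.  54. 123.]
```

arm_command(plan=[[-1, 0, 0, 0, -0.152], [-1, 0, 0, 0, -0.153], [-1, 0, 0, 0, -0.153], [-1, 0, 0, 0, -0.152], [-1, 0.023, 0.031, 0, 0], [-1, 0.023, 0.031, 0, 0], [-1, 0.023, 0.031, 0, 0], [-1, 0.023, 0.032, 0, 0], [-1, 0, 0, 0, 0]])

```text
clock: 22.62
eef_pos: [683.8, -42.9, 183.4]
eef_rot: [-3.14, -0.0, 1.466]
wrist_force: [-0.5, 0.5, -2.2]
finger_gap: 19.8
finger_force: 55.0
```

```bash
python3 - <<'E'
from h import *
now(); scan('t10'); go((90,-685,43,0),(169,-685,43,0),(169,-500,43,0))
E
```

```text
brush ab [  91.4 -684.4] lift 103.0 th 0.1 t 22.62
plat 16 px [284. 126.] ab [  16.8 -721.4] [19.   2.7] 77 zmax 72.0
tray 61 px [297. 184.] ab [ -22.6 -594.4] [16.  19.9] 14 zmax 26.0
tray 69 px [300. 231.] ab [ -41.4 -480.2] [19.4 20.9] 4 zmax 25.0
tray 61 px [291. 241.] ab [ -23.  -455.6] [16.3 19.3] 4 zmax 25.0
(90, -685, 43, 0) turn 0.001 shift [-0.3  1.2 60.4] tcp [684. -44. 123.]
(169, -685, 43, 0) turn -0.000 shift [79. -0. -0.] tcp [692.  34. 123.]
(169, -500, 43, 0) turn -0.000 shift [  -0. -185.   -0.] tcp [508.  54. 123.]
```

arm_command(plan=[[-1, 0, 0.001, 0.03, 0], [-1, 0, 0, 0.03, 0], [-1, 0.025, 0, 0, 0], [-1, 0.025, 0, 0, 0], [-1, 0.024, 0, 0, 0], [-1, 0, 0, 0, 0], [-1, 0, -0.01, 0, 0], [-1, 0, -0.01, 0, 0], [-1, 0, -0.01, 0, 0], [-1, 0, -0.01, 0, 0], [-1, 0, -0.01, 0, 0], [-1, 0, -0.01, 0, 0], [-1, 0, -0.01, 0, 0], [-1, 0, -0.01, 0, 0], [-1, 0, 0, 0, 0]])

```text
clock: 24.55
eef_pos: [611.6, 37.4, 125.7]
eef_rot: [3.142, -0.0, 1.464]
wrist_force: [0.9, -0.6, -1.4]
finger_gap: 19.8
finger_force: 55.0
```

```bash
cat >> h.py <<'E'
def side(a0,a1,b0,b1,z0=44.5,z1=60):
    from cell import eyes
    c=eyes.camera("side"); w=world(c);A=ab(w);Z=w[...,2]
    m=(A[...,0]>a0)&(A[...,0]<a1)&(A[...,1]>b0)&(A[...,1]<b1)&(Z>z0)&(Z<z1)
    n,l,s,ce=cv2.connectedComponentsWithStats(m.astype(np.uint8))
    for i in range(1,n):
        if s[i,4]>6: print("side",s[i,4],ce[i].round(),A[l==i].min(0).round(1),A[l==i].max(0).round(1),c["img"][l==i].mean(0).round())
E
python3 - <<'E'
from h import *
now(); scan('t11'); side(130,200,-660,-440)
E
```

```text
brush ab [ 163.6 -604.3] lift 45.3 th -0.0 t 24.55
plat 209 px [278. 124.] ab [  32.8 -724.9] [34.1 34.1] 46 zmax 100.0
plat 246 px [263. 260.] ab [  32.5 -404.7] [39.  36.1] 4 zmax 86.0
tray 60 px [297. 184.] ab [ -22.9 -596.4] [17.9 23.4] 14 zmax 28.0
tray 66 px [300. 231.] ab [ -41.5 -480.9] [19.6 19.2] 3 zmax 25.0
tray 61 px [291. 241.] ab [ -23.1 -455.6] [16.6 19.5] 3 zmax 27.0
side 13 [398. 274.] [ 130.1 -604.3] [ 133.9 -595.1] [122. 123. 128.]
side 60 [407. 291.] [ 150.8 -627.6] [ 174.8 -594.5] [30. 31. 33.]
```

arm_command(plan=[[-1, 0.001, -0.01, 0.001, 0], [-1, 0, -0.01, 0, 0], [-1, 0, -0.01, 0, 0], [-1, 0, -0.01, 0, 0], [-1, 0, -0.01, 0, 0], [-1, 0, -0.01, 0, 0], [-1, 0, -0.01, 0, 0], [-1, 0, -0.01, 0, 0], [-1, 0, -0.01, 0, 0], [-1, 0, -0.01, 0, 0], [-1, 0, -0.008, 0, 0], [-1, 0, 0, 0, 0], [-1, 0, 0.004, 0, 0], [-1, 0, 0, -0.03, 0], [-1, 0, 0, -0.03, 0], [-1, 0, -0.03, 0, 0], [-1, 0, -0.035, 0, 0], [-1, 0, -0.035, 0, 0]])

```text
clock: 26.9
eef_pos: [408.7, 60.0, 184.4]
eef_rot: [3.142, -0.0, 1.464]
wrist_force: [0.2, 0.5, -1.2]
finger_gap: 19.6
finger_force: 55.0
```

```bash
python3 - <<'E'
from h import *
now(); scan('t12'); side(130,215,-660,-440)
E
```

```text
brush ab [ 164.7 -400.2] lift 104.0 th -0.1 t 26.9
plat 210 px [278. 124.] ab [  32.7 -724.7] [33.8 33.8] 46 zmax 98.0
plat 207 px [236. 177.] ab [ 116.5 -589.8] [33.4 31.2] 81 zmax 89.0
plat 29 px [213. 228.] ab [ 159.8 -468.4] [19.5  9.4] 12 zmax 57.0
plat 243 px [262. 260.] ab [  32.8 -404.7] [39.1 35.9] 5 zmax 87.0
tray 61 px [297. 184.] ab [ -22.7 -594. ] [15.7 20.2] 14 zmax 27.0
tray 67 px [300. 231.] ab [ -41.4 -481. ] [19.5 19.1] 7 zmax 27.0
tray 61 px [291. 241.] ab [ -23.2 -455.4] [16.3 19.2] 5 zmax 25.0
side 14 [398. 274.] [ 130.3 -603.1] [ 134.4 -592.6] [108. 110. 115.]
```

arm_command(plan=[[-1, 0, 0, 0, 0.1636], [-1, 0, 0, 0, 0.1636], [-1, 0, 0, 0, 0.1636], [-1, 0, 0, 0, 0.1636], [-1, 0, 0, 0, 0.1636], [-1, 0, 0, 0, 0.1636], [-1, 0, 0, 0, 0.1636], [-1, 0, 0, 0, 0.1636], [-1, 0, 0, 0, 0]])

```text
clock: 28.12
eef_pos: [410.0, 59.9, 184.5]
eef_rot: [-3.142, -0.0, 0.156]
wrist_force: [-0.1, 0.6, -2.0]
finger_gap: 19.7
finger_force: 55.0
```

```bash
python3 - <<'E'
from h import *
from cell import eyes
now(); scan('t13'); side(130,215,-660,-440)
go((201,-457,104,-75),(201,-457,43,-75),(1,-511,43,-75))
E
```

```text
brush ab [ 118.9 -461.2] lift 104.1 th -75.0 t 28.12
plat 211 px [278. 124.] ab [  35.2 -726. ] [34.2 40.2] 71 zmax 100.0
plat 209 px [236. 177.] ab [ 116.2 -589.4] [32.1 32.5] 4 zmax 90.0
plat 30 px [233. 230.] ab [  98.6 -464.3] [25.5 12.9] 75 zmax 130.0
plat 17 px [211. 227.] ab [ 153.5 -468. ] [ 7.8 32.2] 89 zmax 129.0
plat 215 px [263. 260.] ab [  29.7 -405.3] [32.1 37.7] 15 zmax 88.0
tray 61 px [297. 184.] ab [ -22.5 -594.5] [16.1 20.1] 14 zmax 25.0
tray 69 px [300. 231.] ab [ -41.4 -481.1] [19.5 19.3] 5 zmax 28.0
tray 62 px [291. 241.] ab [ -23.3 -455.5] [16.7 19.3] 5 zmax 25.0
side 14 [398. 274.] [ 130.3 -602. ] [ 134.2 -591.7] [114. 114. 119.]
(201, -457, 104, -75) turn 0.003 shift [ 17.4 -80.4   0. ] tcp [414. 142. 184.]
(201, -457, 43, -75) turn -0.000 shift [ 0.  0. 61.] tcp [414. 142. 123.]
(1, -511, 43, -75) turn -0.000 shift [  0.4 207.2  -0. ] tcp [447. -63. 123.]
```

arm_command(plan=[[-1, 0.006, -0.028, 0, 0], [-1, 0.006, -0.028, 0, 0], [-1, 0.006, -0.028, 0, 0], [-1, 0, 0, 0.03, 0], [-1, 0, 0, 0.031, 0], [-1, 0, 0.012, 0, 0], [-1, 0, 0.014, 0, 0], [-1, 0, 0.014, 0, 0], [-1, 0, 0.014, 0, 0], [-1, 0, 0.014, 0, 0], [-1, 0, 0.014, 0, 0], [-1, 0, 0.014, 0, 0], [-1, 0, 0.014, 0, 0], [-1, 0, 0.014, 0, 0], [-1, 0, 0.014, 0, 0], [-1, 0, 0.014, 0, 0], [-1, 0, 0.014, 0, 0], [-1, 0, 0.014, 0, 0], [-1, 0, 0.014, 0, 0], [-1, 0, 0.014, 0, 0]])

```text
clock: 30.72
eef_pos: [446.5, -60.7, 123.4]
eef_rot: [-3.142, 0.0, 0.155]
wrist_force: [0.9, 0.2, -0.9]
finger_gap: 19.6
finger_force: 55.0
```

```bash
python3 - <<'E'
from h import *
now(); scan('t14')
E
```

```text
brush ab [   2.8 -510.2] lift 43.0 th -75.0 t 30.73
plat 209 px [278. 124.] ab [  33.2 -724.8] [33.8 34.2] 52 zmax 99.0
plat 210 px [236. 177.] ab [ 116.3 -589.5] [32.9 32.7] 12 zmax 90.0
plat 29 px [278. 212.] ab [  13.8 -514.6] [23.5 10.1] 18 zmax 77.0
plat 148 px [263. 262.] ab [  32. -398.] [39.2 22.5] 5 zmax 86.0
tray 59 px [297. 184.] ab [ -22.7 -594.1] [15.6 20.1] 15 zmax 28.0
tray 18 px [301. 216.] ab [ -37.5 -517.5] [24.5  5.2] 4 zmax 22.0
```

arm_command(plan=[[-1, 0, 0, -0.03, 0], [-1, 0, 0, -0.04, 0], [-1, 0, 0, 0, -0.1733], [-1, 0, 0, 0, -0.1733], [-1, 0, 0, 0, -0.1733], [-1, 0, 0, 0, -0.1733], [-1, 0, 0, 0, -0.1733], [-1, 0, 0, 0, -0.1733], [-1, 0, 0, 0, -0.1733], [-1, 0, 0, 0, -0.1733], [-1, 0, 0, 0, -0.1733], [-1, 0, 0, 0, -0.1733], [-1, 0, 0, 0, 0]])

```text
clock: 32.4
eef_pos: [446.4, -59.8, 193.4]
eef_rot: [3.142, 0.0, 1.887]
wrist_force: [0.6, -0.4, -1.1]
finger_gap: 19.5
finger_force: 55.0
```

```bash
python3 - <<'E'
from h import *
now(); go((-255,-477,113,24.3),(-255,-477,0,24.3)); scan('t15')
E
```

```text
brush ab [  44.1 -424.8] lift 113.0 th 24.2 t 32.4
(-255, -477, 113, 24.3) turn -0.002 shift [-294.   -75.4    0. ] tcp [ 467. -363.  193.]
(-255, -477, 0, 24.3) turn -0.000 shift [  0.   0. 113.] tcp [ 467. -363.   80.]
plat 209 px [278. 124.] ab [  32.5 -724.6] [34.1 34. ] 54 zmax 99.0
plat 210 px [236. 177.] ab [ 116.  -590.1] [32.1 32.4] 20 zmax 90.0
plat 65 px [261. 265.] ab [  36.7 -393. ] [27.1 13.5] 5 zmax 87.0
tray 61 px [297. 184.] ab [ -22.5 -594.6] [16.  20.2] 14 zmax 27.0
tray 19 px [304. 218.] ab [ -48.6 -514.2] [ 7.9 15.7] 27 zmax 20.0
tray 13 px [303. 232.] ab [ -49.6 -480.2] [16.8  3.9] 87 zmax 24.0
```

arm_command(plan=[[-1, -0.049, -0.0125, 0, 0], [-1, -0.049, -0.0125, 0, 0], [-1, -0.049, -0.0125, 0, 0], [-1, -0.049, -0.0125, 0, 0], [-1, -0.049, -0.0125, 0, 0], [-1, -0.049, -0.0125, 0, 0], [-1, 0, 0, 0.04, 0], [-1, 0, 0, 0.04, 0], [-1, 0, 0, 0.025, 0], [-1, 0, 0, 0, 0], [-1, 0, 0, 0, 0]])

```text
clock: 33.83
eef_pos: [467.4, -362.8, 89.7]
eef_rot: [3.141, 0.001, 1.887]
wrist_force: [-0.3, 0.7, -1.2]
finger_gap: 19.5
finger_force: 55.0
```

```bash
python3 - <<'E'
from h import *
now(); scan('t16'); go((-255,-477,0,24.3))
E
```

```text
brush ab [-255.  -477.7] lift 9.3 th 24.2 t 33.83
plat 206 px [278. 124.] ab [  32.9 -724.8] [33.4 33.8] 45 zmax 99.0
plat 211 px [236. 177.] ab [ 116.5 -590.1] [33.2 32.8] 75 zmax 89.0
plat 243 px [262. 260.] ab [  32.7 -404.7] [38.9 35.9] 5 zmax 87.0
tray 61 px [297. 184.] ab [ -22.5 -594.6] [16.4 20.3] 13 zmax 26.0
tray 60 px [301. 218.] ab [ -40.2 -513. ] [24.  14.5] 2 zmax 23.0
tray 68 px [300. 231.] ab [ -41.4 -481.1] [19.2 19.5] 5 zmax 26.0
tray 61 px [291. 241.] ab [ -22.9 -455.5] [16.4 19.3] 5 zmax 26.0
(-255, -477, 0, 24.3) turn -0.002 shift [ 0.4 -0.6  9.6] tcp [ 467. -363.   80.]
```

All four pieces are in the tray and the obstacles haven't moved. I'll lower the brush the last few millimetres.

arm_command(plan=[[-1, 0, 0, 0.004, 0], [-1, 0, 0, 0.003, 0], [-1, 0, 0, 0.001, 0], [-1, 0, 0, 0.001, 0], [-1, 0, 0, 0, 0], [-1, 0, 0, 0, 0]])

```text
clock: 34.62
eef_pos: [467.0, -362.5, 79.6]
eef_rot: [3.141, 0.0, 1.888]
wrist_force: [-0.0, -0.2, 0.4]
finger_gap: 19.8
finger_force: 55.0
```

arm_command(plan=[[-1, 0, 0, 0.0005, 0], [-1, 0, 0, 0, 0], [-1, 0, 0, 0, 0], [-1, 0, 0, 0, 0]], newtons=5)

```text
clock: 35.12
eef_pos: [467.1, -362.8, 79.4]
eef_rot: [3.141, 0.001, 1.888]
wrist_force: [1.7, -2.1, 5.9]
finger_gap: 19.6
finger_force: 5.0
```

arm_command(plan=[[-0.5, 0, 0, 0, 0], [-0.3, 0, 0, 0, 0], [0, 0, 0, 0, 0], [0, 0, 0, 0, 0], [0, 0, 0, 0, 0], [0, 0, 0, -0.02, 0], [0, 0, 0, -0.04, 0], [0, 0, 0, -0.05, 0], [0, 0, 0, -0.05, 0], [0, -0.05, 0, 0, 0], [0, -0.05, 0, 0, 0], [0, 0, 0, 0, 0], [0, 0, 0, 0, 0]])

```text
clock: 36.75
eef_pos: [498.1, -457.0, 238.7]
eef_rot: [-3.141, -0.001, 1.889]
wrist_force: [-0.1, 0.1, 1.1]
finger_gap: 47.1
finger_force: 0.0
```

```bash
python3 - <<'E'
from h import *
from cell import eyes
scan('t17')
for n in ("side","top"):
    c=eyes.camera(n); w=world(c); Z=w[...,2]
    q=w[(np.hypot(w[...,0]-456,w[...,1]+335)<72)&(Z>5)&(Z<122)]; h=q[q[:,2]>42]; d=np.linalg.svd(h-h.mean(0),full_matrices=False)[2][0]; d*=np.sign(d[2])
    print(n,"lean",np.degrees(np.arccos(d[2])),"max z",q[:,2].max()); b=q[(q[:,2]>20)&(q[:,2]<31)]; print(cv2.minAreaRect(b[:,:2].astype(np.float32)))
    s=cv2.imread("pics/t17.png"); m=abs
cv2.imwrite("pics/fin.png",cv2.resize(c["img"][95:285,135:460],None,fx=2.4,fy=2.4))
E
```

```text
plat 211 px [278. 124.] ab [  32.2 -724.1] [33.4 34.5] 53 zmax 98.0
plat 211 px [236. 177.] ab [ 116.2 -590. ] [31.6 33. ] 5 zmax 89.0
plat 246 px [263. 260.] ab [  32.5 -404.7] [39. 36.] 5 zmax 86.0
tray 61 px [297. 184.] ab [ -22.5 -594.3] [15.9 19.1] 13 zmax 27.0
tray 61 px [301. 218.] ab [ -39.7 -513.5] [14.3 23.9] 89 zmax 21.0
tray 68 px [300. 231.] ab [ -42.2 -481.2] [21.1 19.5] 1 zmax 27.0
tray 62 px [291. 241.] ab [ -23.1 -455.5] [16.7 19.3] 5 zmax 24.0
side lean 40.95848246556666 max z 117.41783672612962
((448.4703063964844, -302.172119140625), (44.97450256347656, 24.66234016418457), 12.990816116333008)
top lean 41.63798931121027 max z 116.50595080159064
((447.48590087890625, -303.7433166503906), (45.246028900146484, 26.210176467895508), 17.296640396118164)
```

View pics/fin.png

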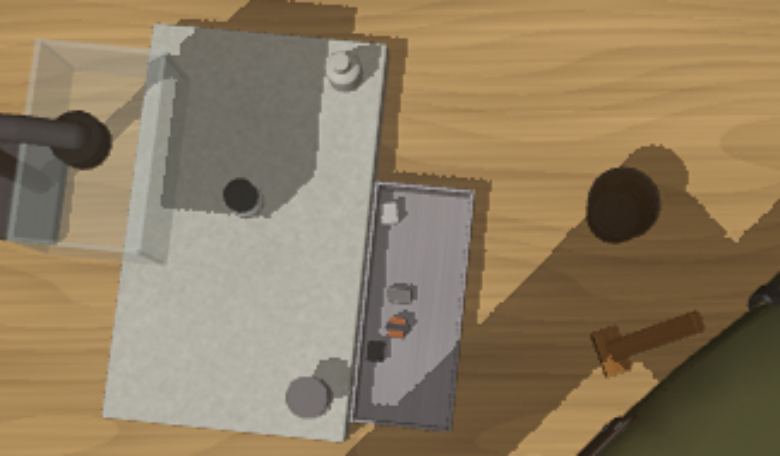

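The picture shows all four pieces in the tray at (390,210), (400,294), (397,326) and (376,351). The brush stands upright at (610,350), released, and the arm is clear. I'm handing in.

```bash
python3 -c "
from cell import ticket
print(ticket.sign_off())"
```

```text
the job is handed in; nothing more can be done
None
```

I swept all four scrap pieces into the tray with the brush, stood the brush upright on the bench and let go, then handed the job in at about 37 s; the hand-in gave no verdict.

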